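Switch on the bench outlet for the power supply

ROBOT

A 6-joint arm with a two-finger parallel gripper is mounted at the origin on the work surface. World frame = base frame: x ahead of the robot, y to its left, z up, the work surface at z = 0. Lengths are in mm, angles in rad, forces in N, time in s.
With the tool pointing down it reaches from about 375 to 925 mm from the base axis. Payload 5.7 kg.
Tool frame: the origin (TCP) lies midway between the tips of the shut fingers; the grasp point (between the pads) lies 19 mm behind it; z points along the fingers, y is the line along which they close (so a half turn about z gives the same grasp; the last joint's range is limited). The gripper opens to 85 mm and grips with 20 to 120 N. Pads are 22 mm wide; open, the fingers measure 114 mm over their backs; the gripper's body (76 mm by 85 mm) begins 54 mm behind the grasp point. The pads swing forward as they close: fully open they stand 13 mm farther back than shut.
Start: joints at [-1.332, 0.359, 1.51, -0, 1.272, -0.115], TCP at [207.862, -562.811, 231.267] pointing down, gripper open.
Joint ranges: [-2.97, 2.97], [-1.01, 2.36], [0.21, 2.38], [-0.96, 4.11], [0.2, 2.71], [-2.98, 2.98]. Speed limits (rad/s): [2.39, 2.39, 3.14, 3.14, 3.14, 3.14].

INTERFACE

Orientations are given as a rotation vector (axis times angle).
In Python, from cell import telemetry, optics, order gives the robot as it stands.
- The arm moves only by the tool move_arm, never from a script. Its argument "commands" is a list of rows, each an object with "offset": the shift along the world's x, y, z in mm, a list of three; "twist": the turn about the world's z in degrees; "claw": the finger opening in mm, from 0 to 85.4. A call has 1 to 20 rows; each row is the pose to reach, as a shift and turn from the pose commanded when the call began; what a row does not reach only later rows make up. A row lasts 1/10 s, in which the tool goes at most 50 mm and 8.59 degrees, less where a joint would pass 70% of its speed; a pose out of reach is approached as far as the arm can. A call with a gripper value outside its range is refused whole. The fingers move at their own pace and stop on an object; the grip force is fixed at half the most. Time passes only in rows, so rows that repeat a pose let the fingers close. It gives the time, the measured TCP pose, the force, the opening and the grip force at its end, in the units of the state.
- telemetry.get_obs(): the state, without advancing time (a new reading comes with each control period).
- optics.get_image(name): name is "scene" or "top"; returns (picture, depth): 480x640x3 uint8, blue, green, red; 480x640 float32, mm along the optical axis (not along the pixel's ray), 0 where there is no reading.
- optics.camera_model(name): a dict with "intrinsics" (3x3 intrinsics, pixels), "k1" (the pictures are not rectified: a ray, as slopes to the right and down, at radius r is drawn at 1 + k1 r^2 times it, then the intrinsics apply), "cam_to_world" (4x4, takes a point from camera to world coordinates). Camera axes: x right, y up, looking along -z (the intrinsics and any distortion apply to the point x, -y, -z); pixel columns grow to the right and rows downward; lengths in mm; the calibration is good to about 2 mm. A picture is of the moment at which its call begins. camera_model takes no time and is no camera call.
- order.finish_job(): hands the job in; it is judged then, once.
The state is a dict: "t": time; "joint_positions": joint angles; "qvel": joint speeds; "tau": joint torques, N m; "tool_pos": TCP position; "tcp_rot": TCP orientation; "ft_force": force on the tool from outside, world axes, zero at the start; "wrist_torque": the same for the moment, N m; "width": finger opening in mm; "grip_force": force on a finger pad.
Only numpy, scipy, OpenCV 4.12 (cv2) and the standard library are available. Lean on these libraries where they do the work, as an engineer would, in place of code of your own. Each camera call takes 0.05 s, during which the arm holds its last target. There are 200 camera calls.

TASK

Two identical grey switched outlet boxes stand on the repair bench; the bare computer power supply (the tall metal block with the round fan grille) stands right behind one of them, a flat hard drive behind the other. Switch on the box in front of the power supply: press its bar knob down against the spring, turn it clockwise (seen from above) 60 degrees, from the thin mark to the broad mark, while holding it down, then let it spring back up there. Leave the other box's knob and the power supply as they are.

Things in the scene. Friction and masses are not known exactly. Their poses are not given: they have to be found in the camera images.
- outlet_grip (a point): Grip point of the knob to operate, on its axis, 114 mm above the bench when up. Metal flange 64 mm wide, 8 thick, and on it a black grip bar 52 long (along x; white-lined pointer end at -x), 16 thick (along y), 36 high, its top 12 mm above this point, the flange 24 mm below. Pressed down it travels 10 mm to a stop (6 N rising to 10 N) and springs back; free to turn when 6 mm or more down.
- outlet_knob (a joint): Angle of that knob, rad, growing clockwise from above: 0 off (pointer on the thin mark), 1.05 on (broad mark). Starts within 0.1 of 0. Latched while up: play only to about 0.2 at off, and from about 0.87 to the end stop at 1.2 at on. Must be held down between these; let go there it stays down. Turns lightly (0.04 N m).
- spare_pointer (a point): Pointer end (-x) of the other, identical box's knob, to be left alone: on the bar's top, 126 mm above the bench, its axis 26 mm along +x. Each box is fixed, grey, 170 x 120 mm, 70 mm high, with a round white socket behind the knob; the knob's axis is 65 mm from its front edge (robot's side), 105 mm from the rear, 60 mm from the sides.
- supply: Bare computer power supply: metal block 150 x 140 mm, 86 mm high, 1 to 1.7 kg, round black fan grille on top, loose on the bench. Origin at the centre of its underside, z up. It stands behind the box to be switched on (on the side away from the robot), its centre about 205 mm from that knob's axis.
There are look-alikes about, which are no part of the job. What is shaped like the supply but orange or red is not meant. What is shaped like the part that bears outlet_grip but yellow is not meant.

How it is judged (in metres and radians):
On the way, in this order (a step that is already met when the one before it is completed fails the run):
1. the knob is pressed down by at least 5 mm (height (world z) of outlet_grip below 0.109 m), for 0.1 s.
2. the knob is turned clockwise by 48 degrees or more (value of joint outlet_knob above 0.84 rad), for 0.1 s.
At the end, for the whole second after the job is handed in: The knob of the box in front of the power supply is latched at the broad mark: turned clockwise to more than 0.8 rad (46 degrees; the mark is at 60, the end stop at 69) and sprung back up to within 3 mm of its full height; the power supply is at rest (value of joint outlet_knob above 0.8 rad and height (world z) of outlet_grip above 0.111 m and linear speed of supply below 0.02 m/s); the robot touches nothing.
It fails at once if the other box's knob is turned or pressed (its pointer moves more than 6 mm) (distance of spare_pointer from where it was at the start of the episode above 0.006 m).
It fails at once if the power supply is pushed more than 20 mm (distance of supply from where it was at the start of the episode above 0.02 m).
It also fails if it takes over 35 s, if anything falls off the work surface, if the arm or the gripper's body presses on something with over 40 N, if the wrist force passes 120 N, or if a joint passes its speed limit or range.

## Working session

There is one attempt and no reset: what is moved stays moved. The work goes in short steps, Python scripts to look and compute and a tool call to move; the robot and the scene stay as the last step left them, time stands still between calls to the robot, and variables do not carry over. Pictures are saved under pics/ and viewed, at most 10 in all, crops included, and the job is handed in when it is done.

Besides the shell and the picture viewer there is one more tool, called after "Request:" by a JSON object that holds its "op" and its "data", one argument or row to a line. move_arm: Moves the arm, as the interface text tells. Its arguments: {"type":"object","properties":{"commands":{"type":"array"}},"required":["commands"]}

```bash
mkdir -p pics; cat > h.py <<'E'
import numpy as np, cv2
from cell import telemetry, optics, order
def grab(n):
    im,d=optics.get_image(n); cv2.imwrite(f'/tmp/{n}.png',im); np.save(f'/tmp/{n}.npy',d); return im,d
def world(n,u,v,d):
    m=optics.camera_model(n); K=np.array(m['intrinsics'],float)
    uv=np.stack([np.asarray(u,float).ravel(),np.asarray(v,float).ravel()],1)[:,None]
    p=cv2.undistortPoints(uv,K,np.array([m['k1'],0,0,0],float))[:,0]
    d=np.asarray(d,float).ravel(); T=np.array(m['cam_to_world'])
    return (T@np.stack([p[:,0]*d,-p[:,1]*d,-d,np.ones_like(d)]))[:3].T
E
python3 - <<'E'
from h import *
for n in('scene','top'):
    im,d=grab(n); cv2.imwrite(f'pics/{n}1.png',im)
    print(n,np.round(optics.camera_model(n)['cam_to_world'],2).tolist())
print(telemetry.get_obs())
E
```

```text
scene [[0.71, -0.5, 0.49, 1210.14], [0.7, 0.5, -0.5, -823.5], [0.0, 0.7, 0.71, 1119.25], [0.0, 0.0, 0.0, 1.0]]
top [[0.03, 0.99, -0.13, 308.06], [-1.0, 0.03, 0.0, -113.5], [0.01, 0.13, 0.99, 1666.82], [0.0, 0.0, 0.0, 1.0]]
{'t': 0.1, 'joint_positions': array([-1.33208087e+00,  3.59471293e-01,  1.51135359e+00, -2.09065318e-05,
        1.27251809e+00, -1.15127901e-01]), 'qvel': array([-0.00043769, -0.00108587, -0.00264242, -0.00107743, -0.00082089,
       -0.00126642]), 'tau': array([-3.38048812e-04, -5.28651738e+01, -2.79351532e+01, -3.34502820e-04,
        5.01530740e-03,  2.33213449e-06]), 'tool_pos': array([ 207.72166353, -562.21611639,  230.50366121]), 'tcp_rot': array([-3.09083263e+00, -5.52623028e-01,  2.00996961e-04]), 'ft_force': array([-0.48525557, -0.31457809, -0.35973369]), 'wrist_torque': array([ 0.02406129, -0.03104477,  0.01059388]), 'grip_force': 0.0, 'width': 85.39434637681816}
```

View pics/top1.png

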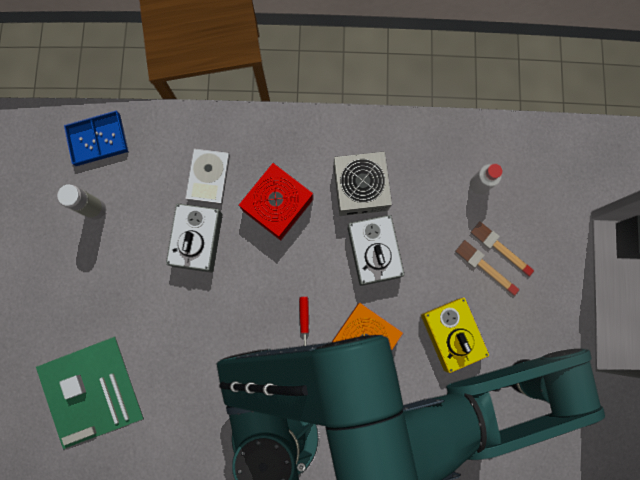

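View pics/scene1.png

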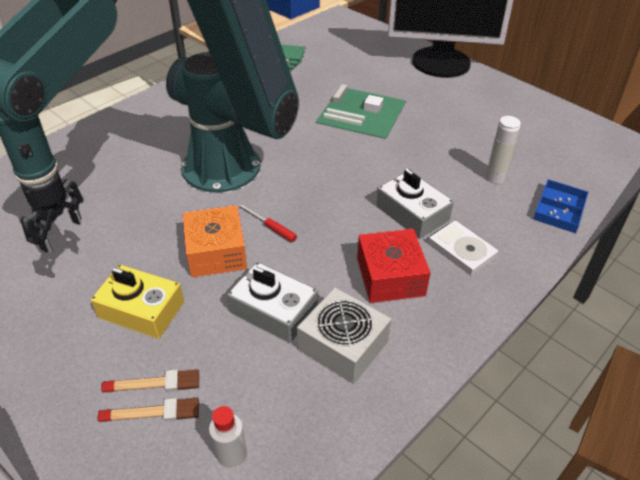

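The top view shows two grey boxes: A at (375,250), with the grey fan-grille block behind it at (361,182), and B at (194,238), with the flat drive behind it at (207,175). The yellow box at (455,335), the red block at (276,200) and the orange block at (368,335) are look-alikes. A fits the description. I'll confirm it in an enlarged crop and measure.

```bash
python3 - <<'E'
from h import *
im=cv2.imread('/tmp/top.png'); d=np.load('/tmp/top.npy')
c=im[205:295,330:420]; cv2.imwrite('pics/crop1.png',cv2.resize(c,None,fx=6.5,fy=6.5,interpolation=cv2.INTER_CUBIC))
V,U=np.mgrid[140:300,325:415]
D=d[140:300,325:415]; P=world('top',U,V,D); B=im[140:300,325:415].reshape(-1,3).astype(int)
uv=np.c_[U.ravel(),V.ravel()]
def rect(name,m):
    r=cv2.minAreaRect(P[m][:,:2].astype(np.float32)); print(name,m.sum(),np.round(r[0],1),np.round(r[1],1),round(r[2],1),np.round(P[m].mean(0),1),uv[m].mean(0))
z=P[:,2]; v=uv[:,1]
rect('boxtop',(z>62)&(z<78)&(v>212))
rect('supply',(z>80)&(z<94)&(v<216))
bar=(z>112)&(z<135)&(v>225); rect('bar',bar)
rect('flange',(z>82)&(z<100)&(v>225))
p=P[bar][:,:2]; w,E=np.linalg.eigh(np.cov(p.T)); print('bar axis deg',np.degrees(np.arctan2(E[1,1],E[0,1])),np.sqrt(w*12),np.median(z[bar]))
w_=bar&(B.min(1)>120); print('white',P[w_].mean(0),w_.sum(),uv[w_].mean(0))
E
```

```text
boxtop 2201 [ 515.5 -258.1] [170.9 121. ] 13.6 [ 516.6 -257.3   70.8] [375.60018174 248.58609723]
supply 2645 [ 698.7 -217.6] [152.8 140.7] 8.2 [ 697.8 -217.4   87.1] [362.56748582 180.94744802]
bar 131 [ 495.9 -263. ] [51.8 16.2] 17.5 [ 495.2 -262.7  125.2] [379.47328244 254.0610687 ]
flange 302 [ 515.6 -254.9] [105.4  63.1] 22.0 [ 494.  -261.7   90.6] [377.79801325 256.0397351 ]
bar axis deg -163.4200358662829 [16.88967979 52.97659993] 125.28984552460952
white [ 484.81348826 -268.16406855  126.8170183 ] 25 [381.56 258.04]
```

View pics/crop1.png

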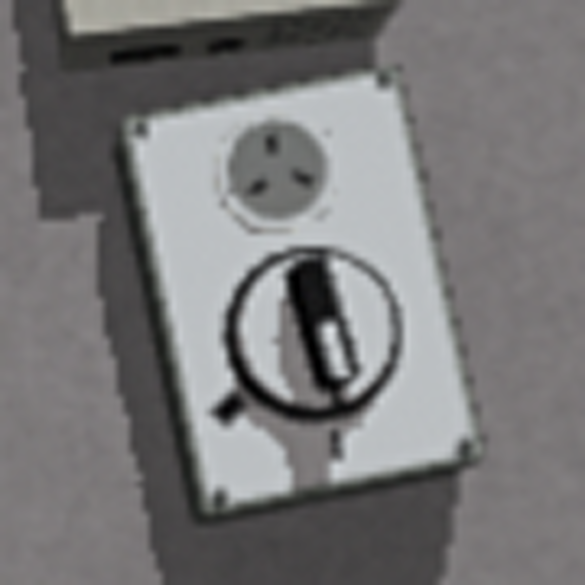

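Box A is confirmed. The supply's slab stands directly behind it, and the thin mark is at the pointer. The broad mark is to the lower left, which is clockwise. The bar is centred at (495.9, -263.0), against (496.1, -262.8) from the box outline. The bar top reads 125 mm (126 expected), its size is 52x16, and its yaw is about 17°. The supply centre is 208 mm away, so everything agrees. The tool needs a shift of (+288, +299) and a twist of about -3°.

Request:
{"op": "move_arm", "data": {
  "commands": [
    {"offset": [48,50,0],"twist": 0,"claw": 55},
    {"offset": [96,100,0],"twist": 0,"claw": 55},
    {"offset": [144,150,0],"twist": -1,"claw": 55},
    {"offset": [192,200,0],"twist": -2,"claw": 55},
    {"offset": [240,250,0],"twist": -3,"claw": 55},
    {"offset": [288,299,0],"twist": -3,"claw": 55},
    {"offset": [288,299,0],"twist": -3,"claw": 55},
    {"offset": [288,299,0],"twist": -3,"claw": 55},
    {"offset": [288,299,0],"twist": -3,"claw": 55},
    {"offset": [288,299,0],"twist": -3,"claw": 55},
    {"offset": [288,299,0],"twist": -3,"claw": 55},
    {"offset": [288,299,-40],"twist": -3,"claw": 55},
    {"offset": [288,299,-70],"twist": -3,"claw": 55},
    {"offset": [288,299,-70],"twist": -3,"claw": 55},
    {"offset": [288,299,-70],"twist": -3,"claw": 55}
  ]
}}

```text
t: 1.6
tool_pos: [494.8, -264.9, 161.4]
tcp_rot: [-3.106, -0.469, 0.002]
ft_force: [0.1, 0.0, -1.0]
width: 54.9
grip_force: 0.0
```

```bash
python3 - <<'E'
from h import *
from scipy.spatial.transform import Rotation as R
im,d=grab('scene'); o=telemetry.get_obs(); M=R.from_rotvec(o['tcp_rot']).as_matrix()
print(o['t'],o['tool_pos'],o['width'],o['joint_positions'],o['ft_force'],np.degrees(np.arctan2(M[1,0],M[0,0])))
cv2.imwrite('pics/s2.png',cv2.resize(im[200:350,200:360],None,fx=4,fy=4,interpolation=cv2.INTER_CUBIC))
E
```

```text
1.65 [ 495.81522188 -265.22952792  162.37072465] 55.646272640688686 [-6.13948942e-01  3.76727292e-01  1.67384957e+00 -1.63849892e-04
  1.08993810e+00  6.57044667e-01] [ 0.81329277 -0.58036928  0.58660135] 17.18178290989865
```

View pics/s2.png

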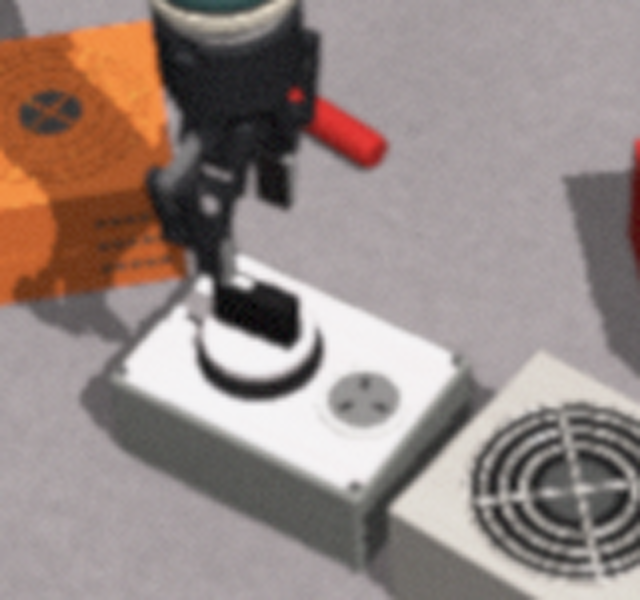

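The open fingers straddle the bar (bar at about (255,310) in the crop), with one on each long side. The yaw is 17.2° as wanted. I'll descend to TCP z≈98 and close.

Request:
{"op": "move_arm", "data": {
  "commands": [
    {"offset": [0,1.5,-20],"twist": 0,"claw": 55},
    {"offset": [0,1.5,-40],"twist": 0,"claw": 55},
    {"offset": [0,1.5,-55],"twist": 0,"claw": 55},
    {"offset": [0,1.5,-63],"twist": 0,"claw": 55},
    {"offset": [0,1.5,-63],"twist": 0,"claw": 55},
    {"offset": [0,1.5,-63],"twist": 0,"claw": 55}
  ]
}}

```text
t: 2.25
tool_pos: [496.6, -263.1, 99.5]
tcp_rot: [3.105, 0.471, 0.002]
ft_force: [0.7, 0.3, -0.2]
width: 54.9
grip_force: 0.0
```

Request:
{"op": "move_arm", "data": {
  "commands": [
    {"offset": [0,0,0],"twist": 0,"claw": 30},
    {"offset": [0,0,0],"twist": 0,"claw": 20},
    {"offset": [0,0,0],"twist": 0,"claw": 10},
    {"offset": [0,0,0],"twist": 0,"claw": 5},
    {"offset": [0,0,0],"twist": 0,"claw": 5},
    {"offset": [0,0,0],"twist": 0,"claw": 5},
    {"offset": [0,0,0],"twist": 0,"claw": 5}
  ]
}}

```text
t: 2.95
tool_pos: [496.4, -262.8, 99.0]
tcp_rot: [3.105, 0.472, 0.002]
ft_force: [-0.7, 0.2, 5.4]
width: 15.2
grip_force: 61.2
```

Gripped at 15-16 mm width with 61 N. Now I'll press down.

Request:
{"op": "move_arm", "data": {
  "commands": [
    {"offset": [0,0,-3],"twist": 0,"claw": 5},
    {"offset": [0,0,-6],"twist": 0,"claw": 5},
    {"offset": [0,0,-9],"twist": 0,"claw": 5},
    {"offset": [0,0,-9],"twist": 0,"claw": 5},
    {"offset": [0,0,-9],"twist": 0,"claw": 5},
    {"offset": [0,0,-9],"twist": 0,"claw": 5}
  ]
}}

```text
t: 3.55
tool_pos: [496.4, -262.8, 90.3]
tcp_rot: [3.105, 0.472, 0.002]
ft_force: [-1.4, -0.3, 9.0]
width: 15.0
grip_force: 61.7
```

The force is 9 N, which matches about 8.5 mm of travel. Now I'll turn clockwise by about 64°.

Request:
{"op": "move_arm", "data": {
  "commands": [
    {"offset": [0,0,-9e-09],"twist": -5,"claw": 5},
    {"offset": [0,0,0],"twist": -10,"claw": 5},
    {"offset": [0,0,0],"twist": -15,"claw": 5},
    {"offset": [0,0,0],"twist": -20,"claw": 5},
    {"offset": [0,0,0],"twist": -25,"claw": 5},
    {"offset": [0,0,0],"twist": -30,"claw": 5},
    {"offset": [0,0,0],"twist": -35,"claw": 5},
    {"offset": [0,0,0],"twist": -40,"claw": 5},
    {"offset": [0,0,0],"twist": -45,"claw": 5},
    {"offset": [0,0,0],"twist": -50,"claw": 5},
    {"offset": [0,0,0],"twist": -55,"claw": 5},
    {"offset": [0,0,0],"twist": -60,"claw": 5},
    {"offset": [0,0,0],"twist": -64,"claw": 5},
    {"offset": [0,0,0],"twist": -64,"claw": 5},
    {"offset": [0,0,0],"twist": -64,"claw": 5},
    {"offset": [0,0,0],"twist": -64,"claw": 5}
  ]
}}

```text
t: 5.15
tool_pos: [496.2, -263.8, 90.4]
tcp_rot: [2.882, -1.244, 0.003]
ft_force: [-3.3, -3.5, 8.7]
width: 15.4
grip_force: 61.7
```

```bash
python3 - <<'E'
from h import *
from scipy.spatial.transform import Rotation as R
o=telemetry.get_obs(); M=R.from_rotvec(o['tcp_rot']).as_matrix()
print(o['tool_pos'],o['width'],o['joint_positions'],o['ft_force'],o['wrist_torque'],np.degrees(np.arctan2(M[1,0],M[0,0])))
E
```

```text
[ 496.15883251 -263.83742903   90.40857719] 15.42078068461646 [-0.61056497  0.46831104  1.74162336 -0.00202744  0.92935515  1.77654083] [-3.33383711 -3.45516278  8.6976699 ] [-0.56916277  0.59634404 -0.02646387] -46.70160465313667
```

The tool yaw is -46.7°, with the mark at about -46.4°. I'll raise it while still gripping, then open and retreat.

Request:
{"op": "move_arm", "data": {
  "commands": [
    {"offset": [0,0,3],"twist": 0,"claw": 5},
    {"offset": [0,0,6],"twist": 0,"claw": 5},
    {"offset": [0,0,9],"twist": 0,"claw": 5},
    {"offset": [0,0,9],"twist": 0,"claw": 5},
    {"offset": [0,0,9],"twist": 0,"claw": 5},
    {"offset": [0,0,9],"twist": 0,"claw": 25},
    {"offset": [0,0,9],"twist": 0,"claw": 45},
    {"offset": [0,0,9],"twist": 0,"claw": 55},
    {"offset": [0,0,9],"twist": 0,"claw": 55},
    {"offset": [0,0,9],"twist": 0,"claw": 55},
    {"offset": [0,0,9],"twist": 0,"claw": 55}
  ]
}}

```text
t: 6.25
tool_pos: [495.8, -262.2, 98.2]
tcp_rot: [-2.884, 1.246, 0.0]
ft_force: [0.6, -0.1, -0.0]
width: 55.1
grip_force: 0.0
```

Request:
{"op": "move_arm", "data": {
  "commands": [
    {"offset": [0,0,20],"twist": 0,"claw": 55},
    {"offset": [0,0,50],"twist": 0,"claw": 55},
    {"offset": [0,0,90],"twist": 0,"claw": 55},
    {"offset": [0,0,130],"twist": 0,"claw": 55},
    {"offset": [-20,-30,135],"twist": 0,"claw": 55},
    {"offset": [-50,-75,135],"twist": 0,"claw": 55},
    {"offset": [-80,-115,135],"twist": 0,"claw": 55},
    {"offset": [-110,-155,135],"twist": 0,"claw": 55},
    {"offset": [-140,-195,135],"twist": 0,"claw": 55},
    {"offset": [-170,-235,135],"twist": 0,"claw": 55},
    {"offset": [-170,-235,135],"twist": 0,"claw": 55},
    {"offset": [-170,-235,135],"twist": 0,"claw": 55},
    {"offset": [-170,-235,135],"twist": 0,"claw": 55}
  ]
}}

```text
t: 7.55
tool_pos: [326.2, -496.3, 233.0]
tcp_rot: [-2.883, 1.245, 0.001]
ft_force: [0.4, -0.1, -0.0]
width: 55.2
grip_force: 0.0
```

```bash
python3 - <<'E'
from h import *
im,d=grab('top'); o=telemetry.get_obs(); print(o['t'],o['tool_pos'],o['ft_force'])
cv2.imwrite('pics/t3.png',cv2.resize(im[140:300,325:425],None,fx=3.7,fy=3.7,interpolation=cv2.INTER_CUBIC))
V,U=np.mgrid[140:300,325:415]; P=world('top',U,V,d[140:300,325:415]); z=P[:,2]; v=V.ravel()
bar=(z>110)&(z<135)&(v>225); r=cv2.minAreaRect(P[bar][:,:2].astype(np.float32)); print(r,np.median(z[bar]))
s=(z>80)&(z<94)&(v<216); print(cv2.minAreaRect(P[s][:,:2].astype(np.float32)))
E
```

```text
7.6 [ 326.54689001 -495.9978024   233.08488198] [0.52112983 0.53558689 0.10158416]
((495.32208251953125, -262.71478271484375), (16.088281631469727, 51.2786865234375), 42.78071975708008) 126.60827409569993
((698.8345336914062, -217.32803344726562), (153.16981506347656, 140.92652893066406), 8.397064208984375)
```

View pics/t3.png

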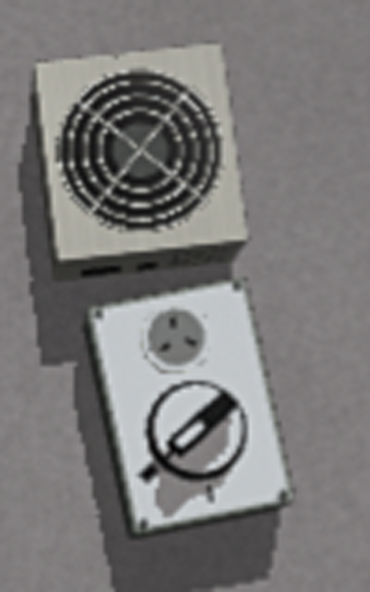

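The pointer is at the broad mark (around (160,465) in the crop), with yaw about -47°, so the knob is at about 1.06 rad. The bar top is at 126 mm, so the knob has sprung back up. The supply hasn't moved and the arm is clear. I'll hand in.

```bash
python3 -c "
from cell import order
print(order.finish_job())"
```

```text
the job is handed in; nothing more can be done
None
```

The box in front of the power supply is switched on: its knob is latched up at the broad mark, the power supply hasn't moved, I never went near the other box, and the job was handed in at about 7.6 s (the hand-in returned no verdict).

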